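# Level the tilting battery cradle and pin it

## Task

A motorcycle battery was left tipped in the tilting cradle on the bench. Swing the cradle level by its bar handle, down against its stops, then lock it there: take the pin with the wide round collar and plain round grip from the wooden rack and put it upright, fully home, in the steel funnel above the cradle's notched wheel, and let go.

Things in the scene. Friction and masses are not known exactly. Their poses are not given: they have to be found in the camera images.
- cradle (a joint): Hinge of the tilting cradle, an aluminium tray with a black battery 114 x 70 x 85 mm between grey plates; level axis 105 mm above the table. 0 rad = level, on its stops; grows as the handle rises, to 1.05; starts at 0.6 to 0.95. Balanced, stiff (0.6 N m friction), stays where left. Only within about 0.1 rad of 0 does the wheel's notch stand under the funnel and let the pin fully in.
- handle (a point): Middle of the cradle's bar handle on the robot's side: level round steel bar 16 mm thick, 100 mm long, on two arms 94 mm apart. The frame turns with the cradle: y along the bar, parallel to the hinge axis, which lies 135 mm along +x; at joint 0 x is level, z up, the bar is 105 mm above the table and 57 mm clear of the tray.
- pin_grip (a point): Middle of the locking pin's upright grip, 22 mm thick, 45 mm tall. Below it a collar 54 mm wide, 5 mm thick, then a 14 mm shaft with tapered end, which lies 87.5 mm under this point. 0.28 kg, steel. Stands in one of 3 holes 80 mm apart (row along x of this frame) in a fixed wooden block 70 mm tall, shaft 60 mm deep. The other two pins there (ball top; cross-bar top) have 28 mm collars: wrong.
- socket (a point): Centre of the mouth of the fixed steel funnel over the cradle's notched wheel, 190 mm above the table, at the right (-y) end of the cradle's stand; z up. Mouth 48 mm wide inside, 56 outside, narrowing within 16 mm to a 20 mm throat. Pin fully home: collar on the rim, grip's middle 27.5 mm above this point, shaft's end 60 mm below it; with the cradle not level the pin stops about 30 mm higher.
Mind the look-alikes: they are no part of the job. What is shaped like the part that bears pin_grip but black or yellow is not meant.

How it is judged:
On the way:
1. the cradle has been swung level (within 10 degrees) (value of joint cradle below 0.175 rad), for 0.2 s.
At the end, for the whole second after the job is handed in: The cradle is within 10 degrees (0.175 rad) of level, and the collared locking pin stands upright (within 15 degrees) in the funnel, within 10 mm of fully home (middle of its grip less than 37.5 mm above the funnel's mouth) and the grip's middle within 15 mm sideways of the funnel's centre (value of joint cradle below 0.175 rad and horizontal distance between pin_grip and socket below 0.015 m and z of pin_grip in the frame of socket below 0.0375 m and angle between pin_grip's own z axis and vertical below 0.26 rad); the robot touches nothing.
It also fails if it takes over 51 s, if anything falls off the work surface, if the arm or the gripper's body presses on something with over 40 N, if the wrist force passes 120 N, or if a joint passes its speed limit or range.

## Robot

A 6-joint arm with a two-finger parallel gripper is mounted at the origin on the work surface. World frame = base frame: x ahead of the robot, y to its left, z up, the work surface at z = 0. Lengths are in m, angles in rad, forces in N, time in s.
With the tool pointing down it reaches from about 0.35 to 0.775 m from the base axis. Payload 5.5 kg.
Tool frame: the origin (TCP) lies midway between the tips of the shut fingers; the grasp point (between the pads) lies grip_depth behind it (grip_depth is the distance from the TCP to the grasp point, in m); z points along the fingers, y is the direction in which the jaws open and shut (so a half turn about z gives the same grasp; the last joint's range is limited). The gripper opens to 85 mm and grips with 20 to 120 N. Pads are 22 mm wide; open, the fingers measure 114 mm over their backs; the gripper's body (76 mm by 85 mm) begins 54 mm behind the grasp point. The pads swing forward as they close: fully open they stand 13 mm farther back than shut.
Start: joints at [-1.318, 0.313, 0.046, 1.304, 0, 1.431], TCP at [0.22, -0.531, 0.231] pointing down, gripper open.
Joint ranges: [-2.76, 2.76], [-0.86, 1.69], [-1.03, 1.26], [-2.2, 2.34], [-1.47, 1.5], [-3.14, 3.14]. Speed limits (rad/s): [2.57, 2.57, 3.14, 3.14, 3.14, 3.14].

## Interface

Orientations are given as a rotation vector (axis times angle).
In Python, from bench import * gives the robot as it stands. The module is installed in compiled form; this text tells all that it offers.
- The arm moves only by the tool jog_arm, never from a script. Its argument "increments" is a list of rows, each a list of 5 numbers: the shift along the tool's x, y, z in mm, then the turn about the tool's z in degrees, then the opening, from 0 (shut) to 1 (fully open). In form: [[x, y, z, twist, gripper], ...]. A call has exactly 8 rows; each row is the pose to reach, as a shift and turn from the pose commanded when the call began, along the tool's axes at that moment; what a row does not reach only later rows make up. A row lasts 1/12 s, in which the tool goes at most 41.7 mm and 7.16 degrees, less where a joint would pass 70% of its speed; a pose out of reach is approached as far as the arm can. A call with a gripper value outside its range is refused whole. The fingers move at their own pace and stop on an object; "newtons" is the grip in N (left out, the last holds). Time passes only in rows, so rows that repeat a pose let the fingers close, or fill a call up. It gives the time, the measured TCP pose, the force and the opening at its end, in the units of the state.
- read_state(): the state, without advancing time (a new reading comes with each control period).
- camera(name): name is "side" or "top" or "wrist"; returns a dict with "img" (384x512x3 uint8, blue, green, red), "range_z" (384x512 float32, m along the optical axis (not along the pixel's ray), 0 where there is no reading), "vertical_fov" (degrees; the focal length in pixels is half the picture's height over the tangent of half this angle, whatever the lens; pixels are square), "cx", "cy" (the principal point, pixels), "R" (3x3) and "t" (3): a world point X has camera coordinates R X + t. Camera axes: x right, y down, z forward; pixel columns grow to the right and rows downward; lengths in m; the calibration is good to about 2 mm. A picture is of the moment at which its call begins.
- finish_job(): hands the job in, once; it reports no verdict.
Trained networks look in a picture, given as the dict that the camera call returned (one of the last four; its "shot" number tells which), for a name from the list of things; names that differ only in an ending like _2 or _b are one class to them, and where a whole thing is asked for, a point or a joint stands for the part that bears it (a point fixed in the world has none). Each returns a list of dicts, best first, with "conf" (0 to 1); they miss things now and then, are a little off and sometimes report something else, mostly with a low value. They report only what shows in the picture. A call takes as long as a camera call. They do not tell look-alikes from the thing itself.
- silhouettes(picture, target): "mask" (384x512 bool, what is visible of it) and "bbox" ([left, top, right, bottom] in pixels, round what is visible of it).
The state is a dict: "time": time; "q": joint angles; "qvel": joint speeds; "joint_torque": joint torques, N m; "eef_pos": TCP position; "tcp_rot": TCP orientation; "contact_force": force on the tool from outside, world axes, zero at the start; "torque": the same for the moment, N m; "width": finger opening in m.
Only numpy, scipy, OpenCV 4.12 (cv2) and the standard library are available. Lean on these libraries where they do the work, as an engineer would, in place of code of your own. Each camera call takes 0.05 s, during which the arm holds its last target. There are 200 camera calls.

## Working session

There is one attempt and no reset: what is moved stays moved. The work goes in short steps, Python scripts to look and compute and a tool call to move; the robot and the scene stay as the last step left them, time stands still between calls to the robot, and variables do not carry over. Pictures are saved under pics/ and viewed, about 8 in all and at most 12, crops included, and the job is handed in when it is done.

Besides the shell and the picture viewer there is one more tool, called after ">>>" by a JSON object that holds its "method" and its "body". jog_arm: Moves the arm, as the interface text tells. Its arguments: {"type":"object","properties":{"increments":{"type":"array","items":{"type":"array","items":{"type":"number"}}},"newtons":{"type":"number"}},"required":["increments"]}

```bash
mkdir -p pics; cat > h.py <<'E'
from bench import *
import numpy as np, cv2
def cloud(c):
    z=c["range_z"]; f=192/np.tan(np.radians(c["vertical_fov"])/2)
    v,u=np.mgrid[:384,:512]
    P=np.stack([(u-c["cx"])/f*z,(v-c["cy"])/f*z,z],-1)
    W=(P-c["t"])@c["R"]
    W[z<=0]=np.nan
    return W
E
python3 - <<'E'
from h import *
s=read_state(); print(s)
ims=[]
for n in("top","side"):
    c=camera(n); np.savez(n+"0.npz",**{k:c[k] for k in("img","range_z","R","t","cx","cy","vertical_fov")})
    for t in("cradle","handle","pin_grip","socket"):
        try:
            for d in silhouettes(c,t): print(n,t,round(d["conf"],2),d["bbox"], np.round(np.nanmedian(cloud(c)[d["mask"]],0),3))
        except Exception as e: print(t,e)
    cv2.imwrite(f"pics/{n}0.png",c["img"])
E
```

```text
{'time': 0.0, 'q': array([-1.31760990e+00,  3.14016222e-01,  4.49632731e-02,  1.30358966e+00,
        8.08980603e-06,  1.43121258e+00]), 'qvel': array([ 0.0003595 , -0.00150124, -0.00069688, -0.00237658,  0.00100701,
        0.00081539]), 'joint_torque': array([-2.20658990e-04, -4.80624032e+01,  2.98535728e+01,  1.92502735e-02,
       -1.00637803e-04,  8.71209558e-07]), 'eef_pos': array([ 0.21995274, -0.53071182,  0.23039344]), 'tcp_rot': array([-3.07939772e+00, -6.12644076e-01,  1.51866373e-04]), 'contact_force': array([-0.00534138, -0.48049987,  0.43336859]), 'torque': array([-0.09042066, -0.00765132, -0.02320133]), 'width': 0.08556807580044466}
top cradle 0.93 [79.4, 148.4, 163.5, 220.9] [0.537 0.203 0.139]
top handle 0.81 [77.8, 147.0, 165.6, 219.5] [0.537 0.204 0.138]
top pin_grip 0.95 [367.8, 239.7, 392.3, 259.1] [ 0.403 -0.407  0.065]
top pin_grip 0.91 [331.6, 234.2, 349.5, 254.8] [ 0.414 -0.315  0.075]
top pin_grip 0.78 [279.2, 232.2, 302.3, 256.2] [ 0.415 -0.195  0.065]
top socket 0.7 [80.1, 138.2, 181.2, 229.4] [0.547 0.177 0.107]
side cradle 0.93 [136.6, 225.9, 222.5, 294.2] [0.532 0.237 0.135]
side handle 0.82 [134.4, 221.7, 219.0, 290.6] [0.532 0.237 0.136]
side handle 0.61 [106.9, 207.4, 242.3, 340.8] [0.54  0.239 0.039]
side pin_grip 0.87 [290.5, 196.5, 309.1, 234.1] [ 0.414 -0.191  0.065]
side pin_grip 0.71 [319.4, 170.4, 337.5, 191.8] [ 0.404 -0.406  0.068]
side pin_grip 0.59 [309.0, 176.7, 325.5, 199.3] [ 0.413 -0.312  0.077]
side socket 0.94 [107.6, 209.1, 241.0, 342.0] [0.539 0.24  0.043]
side socket 0.58 [136.5, 223.0, 221.9, 294.9] [0.532 0.237 0.134]
```

```bash
python3 - <<'E'
import cv2,numpy as np
a=cv2.imread("pics/top0.png")[100:300,40:440]; b=cv2.imread("pics/side0.png")[130:360,70:400]
a=cv2.resize(a,None,fx=2,fy=2,interpolation=2); cv2.imwrite("pics/a.png",a)
cv2.imwrite("pics/b.png",cv2.resize(b,None,fx=2.4,fy=2.4,interpolation=2))
E
```

```text
(no output)
```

View pics/a.png

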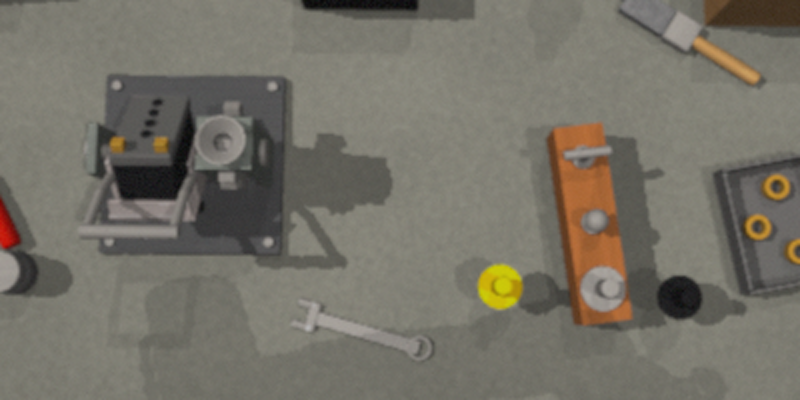

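View pics/b.png

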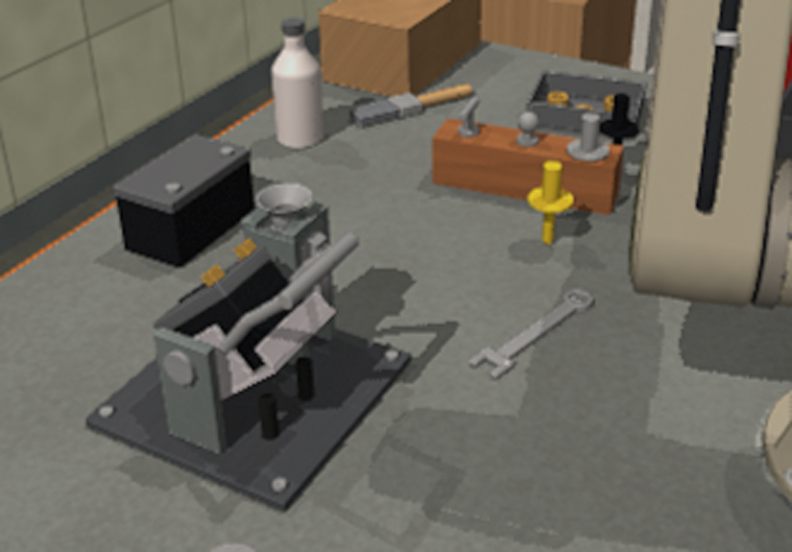

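```bash
cat > m.py <<'E'
from h import *
L={n:dict(np.load(n+"0.npz")) for n in("top","side")}
for n,c in L.items():
    W=cloud(c); x,y,z=W[...,0],W[...,1],W[...,2]
    # grip
    m=(abs(x-.41)<.05)&(abs(y+.31)<.05)&(z>.085)&(z<.13)
    p=W[m]; print(n,"grip",m.sum(),p.min(0).round(3),p.max(0).round(3),np.median(p,0).round(3))
    m=(abs(x-.41)<.05)&(abs(y+.31)<.05)&(z>.0725)&(z<.083)
    p=W[m]; print(n,"collar",m.sum(),p.min(0).round(3),p.max(0).round(3))
    m=(abs(x-.58)<.08)&(abs(y-.13)<.08)&(z>.183)&(z<.2)
    p=W[m]; print(n,"rim",m.sum(),p.min(0).round(3),p.max(0).round(3))
    A=np.c_[2*p[:,:2],np.ones(len(p))]; s=np.linalg.lstsq(A,(p[:,:2]**2).sum(1),rcond=None)[0]; print(" circ",s[:2].round(4),np.sqrt(s[2]+s[0]**2+s[1]**2).round(4))
    m=(x>.38)&(x<.60)&(y>.13)&(y<.36)&(z>.16); p=W[m]
    k=p[:,0]<p[:,0].min()+.025; q=p[k]; print(n,"bar",k.sum(),q.min(0).round(3),q.max(0).round(3),q.mean(0).round(3)); 
    d=np.linalg.svd(q-q.mean(0))[2][0]; print(" dir",d.round(3))
E
python3 m.py
```

```text
top grip 91 [ 0.405 -0.327  0.085] [ 0.423 -0.307  0.124] [ 0.414 -0.315  0.118]
top collar 306 [ 0.374 -0.347  0.073] [ 0.46  -0.284  0.083]
top rim 270 [0.542 0.092 0.183] [0.595 0.146 0.194]
 circ [0.5688 0.1184] 0.023
top bar 412 [0.46  0.158 0.182] [0.485 0.263 0.206] [0.468 0.21  0.199]
 dir [ 0.001 -1.    -0.001]
side grip 89 [ 0.404 -0.33   0.085] [ 0.426 -0.305  0.123] [ 0.413 -0.312  0.106]
side collar 99 [ 0.39  -0.345  0.073] [ 0.441 -0.29   0.083]
side rim 149 [0.543 0.091 0.183] [0.598 0.145 0.192]
 circ [0.5699 0.1189] 0.0236
side bar 348 [0.46  0.159 0.176] [0.484 0.266 0.204] [0.467 0.22  0.198]
 dir [-0.046 -0.998  0.046]
```

>>> {"method": "jog_arm", "body": {"increments": [[40,-16,-12,6,0],[80,-32,-24,12,0],[120,-48,-36,18,0],[160,-64,-50,22.5,0],[195,-80,-50,22.5,0],[230,-95,-50,22.5,0],[265,-110,-50,22.5,0],[300,-125,-50,22.5,0]], "newtons": 60}}

```text
time: 1.17
eef_pos: [0.4507, -0.2993, 0.2818]
tcp_rot: [3.141, 0.0, 0.001]
contact_force: [1.3, -0.2, -0.5]
width: 0.0002
```

>>> {"method": "jog_arm", "body": {"increments": [[10,-38,0,0,0],[18,-78,0,0,0],[24,-119,0,0,0],[28,-160,0,0,0],[28,-201,0,0,0],[28,-242,0,0,0],[28,-283,0,0,0],[26,-324,0,0,0]]}}

```text
time: 1.83
eef_pos: [0.4752, 0.025, 0.2815]
tcp_rot: [3.141, -0.0, 0.001]
contact_force: [0.8, 0.1, 0.5]
width: 0.0001
```

>>> {"method": "jog_arm", "body": {"increments": [[0,-40,0,0,0],[-3,-80,0,0,0],[-6,-120,0,0,0],[-9,-150,0,0,0],[-11,-175,0,0,0],[-11,-186,0,0,0],[-11,-186,10,0,0],[-11,-186,30,0,0]]}}

```text
time: 2.5
eef_pos: [0.4705, 0.1137, 0.2668]
tcp_rot: [-3.109, -0.081, -0.002]
contact_force: [-0.2, 0.3, 0.8]
width: 0.0002
```

```bash
python3 -c "
from h import *
s=read_state();print(s['q'].round(3),s['qvel'].round(2),s['eef_pos'].round(4),s['contact_force'].round(1),s['joint_torque'].round(1))"
```

```text
[ 0.051  0.123 -0.11   1.336  0.032  3.141] [-0.01  0.03 -0.33 -0.34 -0.01  0.  ] [0.4705 0.1137 0.2668] [-0.2  0.3  0.8] [  0.2 -37.6  30.8   0.9   0.1   0. ]
```

>>> {"method": "jog_arm", "body": {"increments": [[0,-5,0,-7,0],[0,-15,0,-14,0],[0,-30,0,-21,0],[0,-45,0,-28,0],[0,-60,0,-35,0],[0,-75,0,-42,0],[0,-90,0,-49,0],[0,-97,0,-56,0]]}}

```text
time: 3.17
eef_pos: [0.4645, 0.2116, 0.2686]
tcp_rot: [-2.704, -1.541, -0.021]
contact_force: [0.2, -0.7, -0.2]
width: 0.0003
```

>>> {"method": "jog_arm", "body": {"increments": [[0,0,0,-7,0],[0,0,0,-14,0],[0,0,0,-21,0],[0,0,0,-28,0],[0,0,0,-35,0],[0,0,0,-42,0],[0,0,0,-49,0],[0,0,0,-56,0]]}}

```text
time: 3.83
eef_pos: [0.4646, 0.2102, 0.2686]
tcp_rot: [-1.671, -2.637, -0.039]
contact_force: [-1.5, -0.2, -0.2]
width: -0.0002
```

>>> {"method": "jog_arm", "body": {"increments": [[0,0,0,-7,0],[0,0,0,-14,0],[0,0,0,-21,0],[0,0,0,-28,0],[0,0,0,-35,0],[0,0,0,-42,0],[0,0,0,-49,0],[0,0,0,-56,0]]}}

```text
time: 4.5
eef_pos: [0.4647, 0.2101, 0.2686]
tcp_rot: [-0.238, -3.127, -0.049]
contact_force: [0.1, 1.0, -0.6]
width: 0.0001
```

>>> {"method": "jog_arm", "body": {"increments": [[0,0,10,-6,0],[0,0,30,-8.7,0],[0,0,50,-8.7,0],[0,0,50,-8.7,0],[0,0,50,-8.7,0],[0,0,50,-8.7,0],[0,0,50,-8.7,0],[0,0,50,-8.7,0]]}}

```text
time: 5.17
eef_pos: [0.4648, 0.2132, 0.2203]
tcp_rot: [-0.006, -3.141, -0.051]
contact_force: [0.1, 0.3, -0.1]
width: -0.0001
```

>>> {"method": "jog_arm", "body": {"increments": [[0,0,13,0,0],[5,0,26,0,0],[12,0,39,0,0],[18,0,52,0,0],[23,0,65,0,0],[27,0,78,0,0],[30,0,90,0,0],[32,0,100,0,0]]}}

```text
time: 5.83
eef_pos: [0.4319, 0.2161, 0.1199]
tcp_rot: [-0.005, -3.14, -0.048]
contact_force: [-0.8, -2.2, 5.5]
width: 0.0004
```

>>> {"method": "jog_arm", "body": {"increments": [[0,0,2,0,0],[0,0,4,0,0],[0,0,6,0,0],[0,0,7,0,0],[0,0,8,0,0],[0,0,8,0,0],[0,0,8,0,0],[0,0,8,0,0]]}}

```text
time: 6.5
eef_pos: [0.4319, 0.2168, 0.1127]
tcp_rot: [-0.005, -3.14, -0.051]
contact_force: [-5.2, -2.8, 11.9]
width: -0.0
```

```bash
python3 - <<'E'
from h import *
c=camera("side"); cv2.imwrite("pics/s1.png",cv2.resize(c["img"][130:360,70:400],None,fx=2.4,fy=2.4,interpolation=2))
W=cloud(c); x,y,z=[W[...,i] for i in range(3)]
for a,b in((.15,.19),(.235,.27)):
    m=(x>.40)&(x<.46)&(y>a)&(y<b)&(z>.06)&(z<.2); p=W[m]; print(m.sum(),p.min(0).round(3),p.max(0).round(3),p.mean(0).round(3))
print(read_state()["contact_force"])
E
```

```text
180 [0.419 0.155 0.101] [0.448 0.19  0.2  ] [0.427 0.174 0.149]
285 [0.419 0.236 0.098] [0.46 0.27 0.2 ] [0.433 0.254 0.141]
[-5.10839653 -2.16216443 12.72186246]
```

View pics/s1.png

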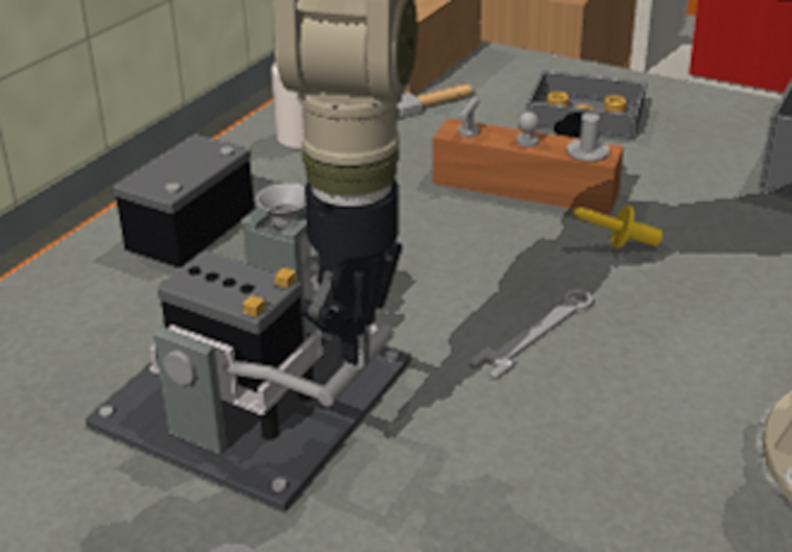

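>>> {"method": "jog_arm", "body": {"increments": [[0,0,-30,0,0],[0,0,-65,0,0],[0,0,-100,0,0],[0,-10,-130,0,0],[0,-40,-140,0,0.6],[0,-80,-140,0,0.6],[0,-120,-140,0,0.6],[0,-160,-140,0,0.6]]}}

```text
time: 7.22
eef_pos: [0.4322, 0.0513, 0.2469]
tcp_rot: [0.002, 3.141, 0.051]
contact_force: [0.6, -1.4, -0.4]
width: 0.0479
```

>>> {"method": "jog_arm", "body": {"increments": [[0,-40,0,0,0.6],[0,-80,0,0,0.6],[0,-120,0,0,0.6],[0,-160,0,0,0.6],[0,-200,0,0,0.6],[0,-240,0,0,0.6],[0,-280,0,0,0.6],[0,-300,0,0,0.6]]}}

```text
time: 7.88
eef_pos: [0.431, -0.2521, 0.2363]
tcp_rot: [-0.01, -3.14, -0.047]
contact_force: [-0.3, -0.8, 0.2]
width: 0.051
```

```bash
python3 - <<'E'
import bench
print([n for n in dir(bench) if n[0]!='_'], getattr(bench,'grip_depth',None))
from h import *
s=read_state(); print({k:s[k] for k in('q','eef_pos','tcp_rot','width')})
c=camera("top");W=cloud(c); x,y,z=[W[...,i] for i in range(3)]
cv2.imwrite("pics/t1.png",cv2.resize(c["img"][100:300,40:440],None,fx=2,fy=2,interpolation=2))
m=(x>.40)&(x<.46)&(y>.13)&(y<.3)&(z>.06)&(z<.2); p=W[m]; print("bar",m.sum(),p.min(0).round(3),p.max(0).round(3),p.mean(0).round(3))
c=camera("wrist"); cv2.imwrite("pics/w1.png",c["img"])
for W in(W,cloud(c)):
    x,y,z=[W[...,i] for i in range(3)]
    m=(np.hypot(x-.414,y+.314)<.02)&(z>.085)&(z<.13); p=W[m]; print("grip",m.sum(),p.min(0).round(3),p.max(0).round(3),np.median(p,0).round(4)) if m.any() else print("none")
    m=(np.hypot(x-.414,y+.314)<.05)&(z>.072)&(z<.08); p=W[m]; print("collar",m.sum(),p.min(0).round(3),p.max(0).round(3)) if m.any() else 0
E
```

```text
['MotionError', 'camera', 'finish_job', 'grip_depth', 'read_state', 'silhouettes'] 0.0187
{'q': array([-0.70390704,  0.17966463, -0.1168697 ,  1.29432267,  0.02241206,
       -0.69768328]), 'eef_pos': array([ 0.43095741, -0.25211027,  0.23633242]), 'tcp_rot': array([-0.01012541, -3.14034057, -0.04721055]), 'width': 0.051010679541501805}
bar 413 [0.426 0.158 0.098] [0.46  0.264 0.119] [0.437 0.209 0.11 ]
none
grip 643 [ 0.405 -0.33   0.085] [ 0.426 -0.308  0.123] [ 0.413  -0.3171  0.1207]
collar 1789 [ 0.372 -0.353  0.072] [ 0.463 -0.285  0.08 ]
```

>>> {"method": "jog_arm", "body": {"increments": [[8,-35,0,0,0.6],[16,-70,0,0,0.6],[16,-70,20,0,0.6],[16,-70,45,0,0.6],[16,-70,70,0,0.6],[16,-70,85,0,0.6],[16,-70,90,0,0.6],[16,-70,90,0,0.6]]}}

```text
time: 8.65
eef_pos: [0.4137, -0.3131, 0.1432]
tcp_rot: [-0.004, -3.137, -0.054]
contact_force: [-0.4, -0.0, 0.3]
width: 0.0511
```

```bash
python3 - <<'E'
from h import *
c=camera("side"); s=read_state(); print(s['eef_pos'],s['tcp_rot'],s['qvel'].round(3),s['contact_force'].round(2),s['q'].round(3))
cv2.imwrite("pics/s2.png",cv2.resize(c["img"][100:250,250:400],None,fx=4,fy=4,interpolation=2))
E
```

```text
[ 0.41430711 -0.31383726  0.14447661] [-0.00377588 -3.13847289 -0.05103502] [-0.002 -0.017  0.031  0.008 -0.001 -0.001] [ 0.63 -0.08  0.79] [-0.815  0.269 -0.232  1.095  0.02  -0.813]
```

View pics/s2.png

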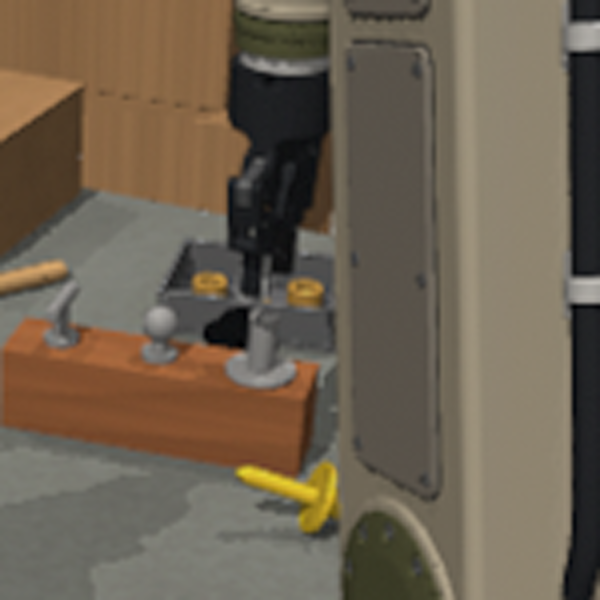

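>>> {"method": "jog_arm", "body": {"increments": [[-1,-6,15,0,0.6],[-1,-6,30,0,0.6],[-1,-6,45,0,0.6],[-1,-6,55,0,0.6],[-1,-6,60,0,0.6],[-1,-6,60,0,0.6],[-1,-6,60,0,0],[-1,-6,60,0,0]], "newtons": 60}}

```text
time: 9.37
eef_pos: [0.4155, -0.3191, 0.0852]
tcp_rot: [-0.005, -3.14, -0.048]
contact_force: [0.2, 0.6, 0.9]
width: 0.028
```

>>> {"method": "jog_arm", "body": {"increments": [[0,0,0,0,0],[0,0,0,0,0],[0,0,0,0,0],[0,0,0,0,0],[0,0,0,0,0],[0,0,0,0,0],[0,0,0,0,0],[0,0,0,0,0]]}}

```text
time: 10.03
eef_pos: [0.4155, -0.3195, 0.0857]
tcp_rot: [-0.005, -3.14, -0.047]
contact_force: [-0.9, -0.1, 4.8]
width: 0.0207
```

>>> {"method": "jog_arm", "body": {"increments": [[0,0,-10,0,0],[0,1,-25,0,0],[0,1.5,-45,0,0],[0,2,-70,0,0],[0,3,-105,0,0],[0,4,-140,0,0],[0,5,-175,0,0],[0,6,-210,0,0]]}}

```text
time: 10.7
eef_pos: [0.4149, -0.3187, 0.2963]
tcp_rot: [-0.005, -3.138, -0.051]
contact_force: [0.5, -0.3, -3.7]
width: 0.0204
```

```bash
python3 - <<'E'
from h import *
c=camera("side"); s=read_state(); print(s['eef_pos'],s['tcp_rot'],s['width'],s['contact_force'].round(2))
cv2.imwrite("pics/s3.png",cv2.resize(c["img"][80:230,250:400],None,fx=4,fy=4,interpolation=2))
E
```

```text
[ 0.41662866 -0.32053234  0.30366134] [0.00496231 3.13679495 0.03854651] 0.020524260239802253 [ 2.91 -1.87  3.48]
```

View pics/s3.png

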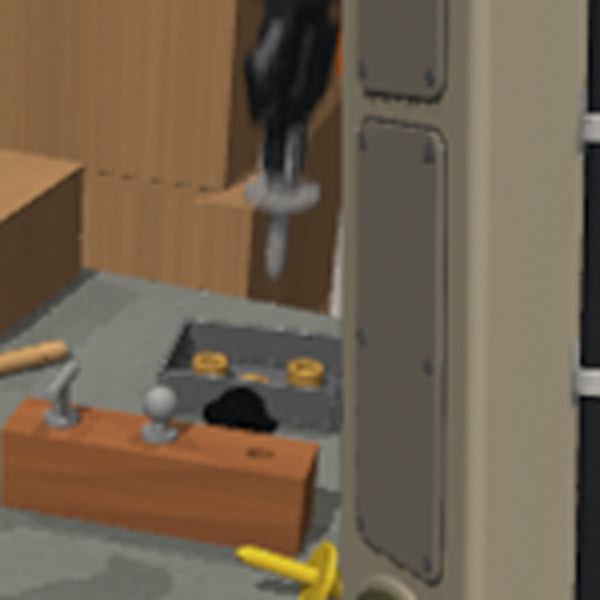

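>>> {"method": "jog_arm", "body": {"increments": [[-5,15,0,0,0],[-15,43,0,0,0],[-26,76,0,0,0],[-38,110,0,0,0],[-50,144,0,0,0],[-62,178,0,0,0],[-74,212,0,0,0],[-86,246,0,0,0]]}}

```text
time: 11.42
eef_pos: [0.5021, -0.0718, 0.3021]
tcp_rot: [-0.005, -3.138, -0.051]
contact_force: [0.3, -0.7, -3.9]
width: 0.0206
```

>>> {"method": "jog_arm", "body": {"increments": [[-12,34,0,0,0],[-24,68,0,0,0],[-36,102,0,0,0],[-48,136,0,0,0],[-57,163,0,0,0],[-63,180,0,0,0],[-65,188,0,0,0],[-66,190,0,0,0]]}}

```text
time: 12.08
eef_pos: [0.5686, 0.1175, 0.3074]
tcp_rot: [-0.001, -3.138, -0.05]
contact_force: [-1.0, 0.2, -3.7]
width: 0.0205
```

```bash
python3 - <<'E'
from h import *
c=camera("side"); s=read_state(); print(s['eef_pos'],s['tcp_rot'],s['width'],s['contact_force'].round(2))
cv2.imwrite("pics/s4.png",cv2.resize(c["img"][130:330,90:290],None,fx=3,fy=3,interpolation=2))
for n in("side","top"):
    if n=="top": c=camera(n)
    W=cloud(c);x,y,z=[W[...,i] for i in range(3)]
    m=(np.hypot(x-.569,y-.118)<.045)&(z>.2)&(z<.27)
    for lo in np.arange(.2,.3,.01):
        p=W[m&(z>lo)&(z<lo+.01)]
        if len(p): print(n,lo.round(2),len(p),p.min(0).round(3),p.max(0).round(3))
E
```

```text
[0.56864333 0.11670842 0.30745033] [-2.89068388e-03 -3.13761272e+00 -4.98999605e-02] 0.020372780517491633 [ 0.01  0.63 -3.  ]
side 0.23 7 [0.564 0.119 0.235] [0.569 0.124 0.24 ]
side 0.24 24 [0.561 0.115 0.24 ] [0.573 0.126 0.25 ]
side 0.25 29 [0.561 0.116 0.25 ] [0.574 0.125 0.26 ]
side 0.26 22 [0.562 0.118 0.261] [0.573 0.125 0.269]
```

View pics/s4.png

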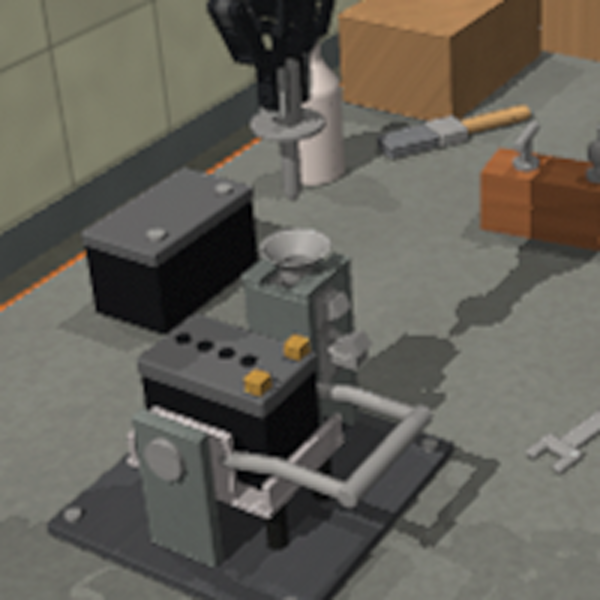

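>>> {"method": "jog_arm", "body": {"increments": [[-1,0,10,0,0],[-1,0,22,0,0],[-1,-1,34,0,0],[-1,-1,46,0,0],[-1,-2,56,0,0],[-1,-2,64,0,0],[-1,-2,70,0,0],[-1,-2,74,0,0]]}}

```text
time: 12.85
eef_pos: [0.5693, 0.1158, 0.2329]
tcp_rot: [-0.006, -3.138, -0.05]
contact_force: [-0.1, 0.6, -2.9]
width: 0.0204
```

>>> {"method": "jog_arm", "body": {"increments": [[0,0,4,0,0],[0,0,8,0,0],[0,0,12,0,0],[0,0,16,0,0],[0,0,19,0,0],[0,0,22,0,0],[0,0,24,0,0],[0,0,25,0,0]]}}

```text
time: 13.52
eef_pos: [0.5701, 0.1172, 0.2093]
tcp_rot: [-0.005, -3.14, -0.05]
contact_force: [0.4, 0.4, 1.8]
width: 0.0206
```

>>> {"method": "jog_arm", "body": {"increments": [[0,0,1,0,0],[0,0,2,0,0],[0,0,3,0,0],[0,0,4,0,0],[0,0,5,0,0],[0,0,5,0,0],[0,0,5,0,0],[0,0,5,0,0]]}}

```text
time: 14.18
eef_pos: [0.5722, 0.1174, 0.2072]
tcp_rot: [0.005, 3.136, 0.051]
contact_force: [1.1, -0.3, 10.4]
width: 0.0207
```

```bash
python3 - <<'E'
from h import *
c=camera("side"); s=read_state(); print(s['eef_pos'],s['tcp_rot'],s['width'],s['contact_force'].round(2))
cv2.imwrite("pics/s5.png",cv2.resize(c["img"][150:270,130:250],None,fx=5,fy=5,interpolation=2))
E
```

```text
[0.57216691 0.11737715 0.20714618] [0.0050725  3.1360399  0.05079726] 0.020861369935371094 [ 0.45 -0.91 10.67]
```

View pics/s5.png

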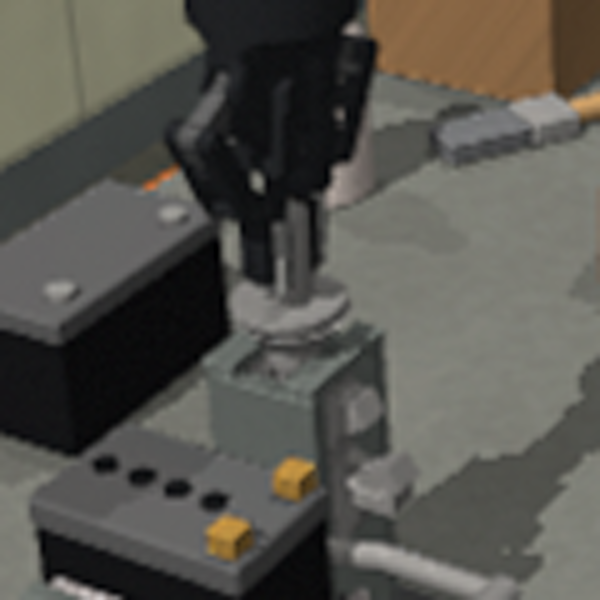

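Collar is seated on the funnel rim (about 290,310 in the crop). I'll release gently and retract.

>>> {"method": "jog_arm", "body": {"increments": [[0,0,-2,0,0.6],[0,0,-2,0,0.6],[0,0,-2,0,0.6],[0,0,-2,0,0.6],[0,0,-2,0,0.6],[0,0,-2,0,0.6],[0,1,-25,0,0.6],[0,2,-55,0,0.6]]}}

```text
time: 14.9
eef_pos: [0.5678, 0.1175, 0.2562]
tcp_rot: [-0.005, -3.132, -0.049]
contact_force: [0.6, 0.2, -0.3]
width: 0.0513
```

>>> {"method": "jog_arm", "body": {"increments": [[0,0,-30,0,0.6],[0,0,-60,0,0.6],[10,-30,-70,0,0.6],[20,-65,-70,0,0.6],[30,-105,-70,0,0.6],[35,-140,-70,0,0.6],[35,-170,-70,0,0.6],[35,-170,-70,0,0.6]]}}

```text
time: 15.57
eef_pos: [0.5341, -0.0592, 0.3229]
tcp_rot: [-0.014, -3.138, -0.047]
contact_force: [0.6, 0.2, -0.6]
width: 0.0514
```

```bash
python3 - <<'E'
from h import *
s=read_state(); print(s['time'],s['eef_pos'],s['width'],s['contact_force'].round(2))
for n in("side","top"):
    c=camera(n);W=cloud(c);x,y,z=[W[...,i] for i in range(3)]
    if n=="side": cv2.imwrite("pics/s6.png",cv2.resize(c["img"][150:350,90:290],None,fx=3,fy=3,interpolation=2))
    m=(np.hypot(x-.569,y-.118)<.04)&(z>.18)&(z<.3)
    for lo in np.arange(.18,.3,.01):
        p=W[m&(z>lo)&(z<lo+.01)]
        if len(p): print(n,lo.round(2),len(p),p.min(0).round(3),p.max(0).round(3))
    m=(x>.40)&(x<.46)&(y>.13)&(y<.3)&(z>.06)&(z<.2); p=W[m]; print("bar",m.sum(),p.min(0).round(3),p.max(0).round(3))
E
```

```text
15.5667 [ 0.53406746 -0.05916294  0.32289016] 0.05143178360181265 [ 0.55  0.18 -0.59]
side 0.18 35 [0.544 0.101 0.181] [0.583 0.143 0.19 ]
side 0.19 201 [0.544 0.093 0.19 ] [0.599 0.146 0.2  ]
side 0.2 40 [0.559 0.114 0.2  ] [0.581 0.129 0.21 ]
side 0.21 38 [0.56  0.113 0.21 ] [0.58 0.13 0.22]
side 0.22 38 [0.56  0.112 0.22 ] [0.579 0.129 0.23 ]
side 0.23 46 [0.558 0.108 0.23 ] [0.579 0.127 0.24 ]
side 0.24 27 [0.559 0.107 0.24 ] [0.579 0.128 0.244]
bar 399 [0.426 0.158 0.099] [0.46  0.265 0.115]
top 0.18 1 [0.553 0.14  0.189] [0.553 0.14  0.189]
top 0.19 61 [0.55  0.132 0.192] [0.59  0.145 0.2  ]
top 0.2 2 [0.564 0.137 0.2  ] [0.586 0.143 0.201]
top 0.23 2 [0.567 0.128 0.237] [0.571 0.128 0.238]
top 0.24 1 [0.568 0.127 0.241] [0.568 0.127 0.241]
bar 202 [0.426 0.209 0.104] [0.459 0.264 0.117]
```

View pics/s6.png

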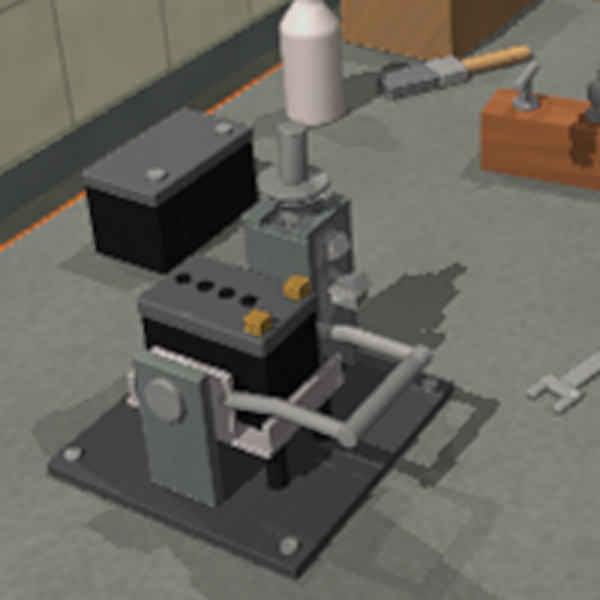

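```bash
python3 -c "
from bench import *
print(finish_job())"
```

```text
the job is handed in; nothing more can be done
None
```

I pushed the cradle down onto its stops with the shut fingers. I then took the wide-collared grey pin from the rack, put it in the funnel above the notched wheel, let go and moved clear. I handed the job in at about 15.7 s; no verdict is reported.

- **Pin:** in the last pictures the collar sits on the funnel rim. The grip's top is at about z = 0.243, so its middle is roughly 30 mm above the mouth (limit 37.5 mm). It is about 1–2 mm off the funnel's centre and nearly upright.
- **Cradle:** it looks level. The top of the bar is at about 0.115 m, where level would put it at 0.113 m.
- **Robot:** it was clear of everything, with about 0.8 N read at the wrist.

**What went wrong:**
- Early on the last joint reached its end stop, which left the tool tilted about 2° for the rest of the job. I turned the gripper half a turn and allowed for the tilt.
- The yellow and black look-alike pins were lying on their sides by the time I had levelled the cradle. I did not look into why. The yellow one is still on the bench; the black one showed only as a dark shape beside the rack.

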